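# Find the shaft flat and hold the collar on it

### The job

Feel for the flat on the upright shaft with the fingers, and with the fingers gripping across that flat turn the shaft until the flat faces squarely towards the index blade on the base plate. Then fetch the collar from its riser, slide it upright over the shaft with its thumb screw lined up with the flat, and push the spring sleeve down more than half of its travel. Finish while still gripping the collar and holding it down against the spring (do not let go), and leave the pen pot, wooden case and screwdriver where they are.

Things in the scene. Friction and masses are not known exactly. Their poses are not given: they have to be found in the camera images.
- fixture: Dark steel base plate 120 x 120 x 18 mm, fixed to the bench, carrying a round aluminium bearing housing (68 mm wide up to 30 mm high, 56 mm wide up to 50 mm), in which the steel shaft stands upright. Origin: centre of the plate's underside, on the shaft axis; z up. Its x axis points from the shaft axis to the index blade, a thin upright steel blade (22 x 5 mm, top 42 mm above the bench) standing on the plate 46 mm from the shaft axis.
- shaft_top (a point): Centre of the top end of the shaft, 104 mm above the bench, on the shaft axis; axes as fixture. The shaft is 30 mm in diameter, its end chamfered 3 mm; above the sleeve (70 to 104 mm above the bench) one side is milled to a flat up to the end, so that it measures 24 mm across the flat and 30 mm elsewhere.
- flat_face (a point): The milled flat of the shaft, an upright face 24 mm wide and 34 mm high; origin at the centre of the face (84 mm above the bench, 9 mm from the shaft axis), x points straight out of the flat, z up. Turns with the shaft.
- shaft (a joint): Turn of the shaft in its bearing, rad, counter-clockwise from above positive; 0 when the flat faces the index blade, at the start between 0.5 and 1.35. Turns with light friction (about 0.06 N m), without a spring; it stays where it is left. Stops at -0.6 and 2.2.
- sleeve (a joint): Spring sleeve, a dark steel cylinder 42 mm in diameter around the shaft that sinks into the bearing housing: 0 at rest (its top 70 mm above the bench), grows downwards to 0.010 m at its stop. Spring: about 3 N to start it, then 0.8 N per mm.
- riser: Black plastic pedestal fixed to the bench, foot 64 mm wide and 8 mm high, square post 32 x 32 mm, 32 mm high. Origin: centre of its underside. The collar lies flat on it.
- collar_mid (a point): Centre of the loose aluminium shaft collar (about 0.12 kg, on the bore axis, half-way up): a ring 50 mm outside, bore 33 mm, 18 mm high. x points along its single radial steel thumb screw, half-way up: outside, the screw's 14 mm wide knurled head ends 41 mm from the axis; inside, its 6 mm thick tip stands out into the bore to 10.5 mm from the axis, so the collar passes over the shaft only with the screw over the flat. z up.
- collar: The same collar with its origin at the centre of its underside, same axes.
- pen_pot: Black round pen pot, 72 mm wide, 90 mm high, pens to 130 mm; bystander. Origin under its centre.
- gauge_case: Closed wooden case 70 x 130 x 30 mm; bystander. Origin under its centre, y along its length.
- screwdriver: Screwdriver lying on the bench along its x axis; bystander.
Mind the look-alikes: they are no part of the job. Of the things that look like the fixture, the largest one is meant. What is shaped like the collar but pink or purple is not meant.

How it is judged:
On the way:
1. the fingers grip the shaft across its flat while the flat faces the index blade (within 0.15 rad) (contact force between the fingers and flat above 3 N and value of joint shaft between -0.15 and 0.15 rad), for 0.2 s.
At the end, for the whole second after the job is handed in: Fingers grip the collar and hold it at rest on the shaft (4 mm of axis, upright within 0.12 rad), screw over the flat (0.3 rad), flat facing the blade (0.2 rad), sleeve pressed down over 5 mm, at least 3 N on the collar from below and from the fingers (value of joint shaft between -0.2 and 0.2 rad and value of joint sleeve above 0.005 m and horizontal distance between collar_mid and shaft_top below 0.004 m and height (world z) of collar_mid between 0.064 and 0.078 m and angle between collar_mid's own z axis and vertical below 0.12 rad and angle between the x axis of collar_mid and the x axis of flat_face, either way round below 0.3 rad and contact force between collar and fixture above 3 N and contact force between the fingers and collar above 3 N and linear speed of collar below 0.02 m/s); the arm keeps its last pose, push and grip.
It fails at once if a bystander is moved by more than 30 mm (distance of any of pen_pot, gauge_case, screwdriver from where it was at the start of the episode above 0.03 m).
It also fails if it takes over 51 s, if anything falls off the work surface, if the arm or the gripper's body presses on something with over 40 N, if the wrist force passes 120 N, or if a joint passes its speed limit or range.

### The arm

A 6-joint arm with a two-finger parallel gripper is mounted at the origin on the work surface. World frame = base frame: x ahead of the robot, y to its left, z up, the work surface at z = 0. Lengths are in m, angles in rad, forces in N, time in s.
With the tool pointing down it reaches from about 0.35 to 0.975 m from the base axis. Payload 4.9 kg.
Tool frame: the origin (TCP) lies at the very end of the fingers, on their centre line; the grasp point (between the pads) lies 19 mm behind it; z points along the fingers, y is the line along which they close (so a half turn about z gives the same grasp; the last joint's range is limited). The gripper opens to 85 mm and grips with 20 to 120 N. Pads are 22 mm wide; open, the fingers measure 114 mm over their backs; the gripper's body (76 mm by 85 mm) begins 54 mm behind the grasp point. The pads swing forward as they close: fully open they stand 13 mm farther back than shut.
Start: joints at [-1.345, 0.053, 1.613, -0, 1.476, -0.119], TCP at [0.211, -0.588, 0.231] pointing down, gripper open.
Joint ranges: [-3.01, 3.01], [-1.01, 2.22], [0.06, 2.58], [-1.02, 4.17], [0.09, 2.62], [-3.14, 3.14]. Speed limits (rad/s): [2.57, 2.57, 3.14, 3.14, 3.14, 3.14].

### API

Orientations are given as a rotation vector (axis times angle).
In Python, from station import ctrl gives the robot as it stands.
- The arm moves only by the tool jog_arm, never from a script. Its argument "plan" is a list of rows, each a list of 7 numbers: the shift along the tool's x, y, z in units of 0.02 m (1.0 is 0.02 m), then the turn, a rotation vector about the tool's x, y, z in units of 45 degrees (1.0 is 45 degrees), then the opening, from -1 (shut) to 1 (fully open). A call has 1 to 8 rows; each row shifts and turns the commanded pose from where the row before left it, along the tool's axes as they then stand; what a row does not reach is not made up. A row lasts 1/10 s, in which the tool goes at most 50 mm and 8.59 degrees, less where a joint would pass 70% of its speed; a pose out of reach is approached as far as the arm can. A call with a number of a shift or a turn outside -1 to 1 is refused whole. A call with a gripper value outside its range is refused whole. The fingers move at their own pace and stop on an object; "grip_force" is the grip in N (left out, the last holds). Time passes only in rows, so rows that do not move let the fingers close. It gives the time, the measured TCP pose, the force, the opening and the grip force at its end, in the units of the state.
- ctrl.get_obs(): the state, without advancing time (a new reading comes with each control period).
- ctrl.get_image(name): name is "side" or "top" or "wrist"; returns (picture, depth): 400x640x3 uint8, red, green, blue; 400x640 float32, m along the optical axis (not along the pixel's ray), 0 where there is no reading.
- ctrl.camera_info(name): a dict with "camera_matrix" (3x3 intrinsics, pixels), "rvec" (rotation vector, rad) and "tvec" (3), from world to camera coordinates, as OpenCV has them; the wrist camera has in their place "T_tool_cam" (4x4, takes a point from camera to tool coordinates, whose origin is the TCP and whose axes are the flange's). Camera axes: x right, y down, z forward; pixel columns grow to the right and rows downward; lengths in m; the calibration is good to about 2 mm. A picture is of the moment at which its call begins: read the wrist's pose just before it. camera_info takes no time and is no camera call.
- ctrl.finish_job(): hands the job in; it is judged then, once.
The state is a dict: "t": time; "q": joint angles; "dq": joint speeds; "effort": joint torques, N m; "tool_pos": TCP position; "tool_rot": TCP orientation; "contact_force": force on the tool from outside, world axes, zero at the start; "wrist_torque": the same for the moment, N m; "opening": finger opening in m; "grip_force": force on a finger pad.
Only numpy, scipy, OpenCV 4.12 (cv2) and the standard library are available. Lean on these libraries where they do the work, as an engineer would, in place of code of your own. Each camera call takes 0.05 s, during which the arm holds its last target. There are 200 camera calls.

## Working session

There is one attempt and no reset: what is moved stays moved. The work goes in short steps, Python scripts to look and compute and a tool call to move; the robot and the scene stay as the last step left them, time stands still between calls to the robot, and variables do not carry over. Pictures are saved under pics/ and viewed, at most 10 in all, crops included, and the job is handed in when it is done.

Besides the shell and the picture viewer there is one more tool, called as name(argument=value, ...) on one line, values as JSON. jog_arm: Moves the arm, as the interface text tells. Shifts and turns lie within -1 to 1; 1 stands for 0.02 m of shift or 45 degrees of turn. Its arguments: {"type":"object","properties":{"plan":{"type":"array"},"grip_force":{"type":"number"}},"required":["plan"]}

```bash
mkdir -p pics; ls; cat > h.py <<'E'
import numpy as np,cv2
from station import ctrl
def cloud(name):
    o=ctrl.get_obs(); im,d=ctrl.get_image(name); c=ctrl.camera_info(name); K=np.array(c["camera_matrix"])
    v,u=np.mgrid[:400,:640]; P=np.stack([(u-K[0,2])/K[0,0]*d,(v-K[1,2])/K[1,1]*d,d],-1)
    if "rvec" in c:
        R=cv2.Rodrigues(np.array(c["rvec"],float))[0]; W=(P-np.array(c["tvec"]).ravel())@R
    else:
        T=np.array(c["T_tool_cam"]); R=cv2.Rodrigues(np.array(o["tool_rot"],float))[0]
        W=(P@T[:3,:3].T+T[:3,3])@R.T+np.array(o["tool_pos"])
    W[d==0]=np.nan
    return im,d,W
def save(n,im): cv2.imwrite("pics/"+n,cv2.cvtColor(im,cv2.COLOR_RGB2BGR))
E
python3 - <<'E'
from h import *
for n in ["top","side"]:
    im,d,W=cloud(n); save(n+"0.png",im); np.savez(n+"0.npz",im=im,W=W)
print(ctrl.get_obs())
E
```

```text
pics
{'t': 0.1, 'q': array([-1.34501328e+00,  5.32901803e-02,  1.61414784e+00, -8.88502179e-06,
        1.47598970e+00, -1.18994468e-01]), 'dq': array([-0.00040297, -0.00113567, -0.00111755, -0.00033201, -0.00055403,
        0.00065376]), 'effort': array([ 2.57207021e-04, -3.94910395e+01, -3.71360457e+01, -1.21563926e-04,
        3.97393669e-03, -8.36214724e-07]), 'tool_pos': array([ 0.21111777, -0.58767194,  0.23019165]), 'tool_rot': array([-3.09322234e+00, -5.38583885e-01,  1.67612200e-04]), 'contact_force': array([-0.03211947,  0.30921131,  0.79433511]), 'wrist_torque': array([ 0.03017265, -0.02629133, -0.01864885]), 'grip_force': 0.0, 'opening': 0.0852029789155519}
```

View pics/top0.png

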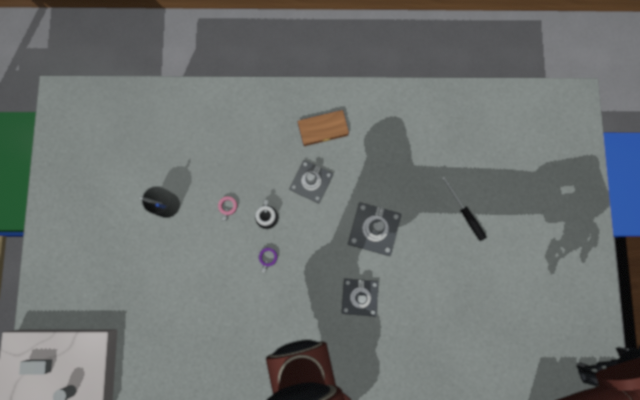

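View pics/side0.png

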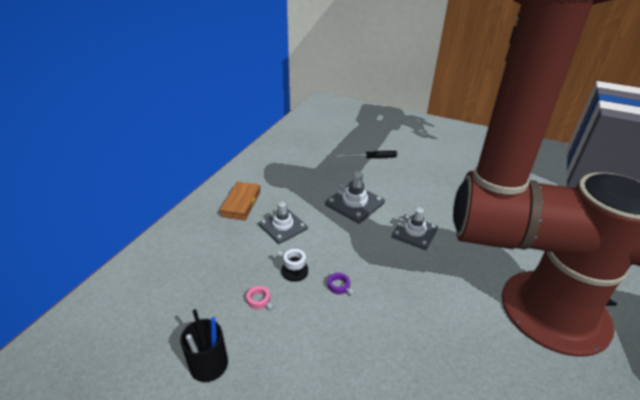

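Top view: the fixture-like things are at (375,228), (312,180) and (361,298). The first is the largest and is the one meant. Ring-like things are at (228,206) pink, (269,257) purple and (265,215) bare aluminium on the black riser; the last is the collar. I'll confirm both in one crop and measure.

```bash
python3 - <<'E'
from h import *
z=np.load("top0.npz"); im,W=z["im"],z["W"]
c=im[170:270,240:410]; save("crop1.png",cv2.resize(c,None,fx=4.6,fy=4.6,interpolation=cv2.INTER_CUBIC))
print(W[215,240],W[150,450])
for nm,(u0,u1,v0,v1) in dict(fix=(338,410,195,262),f2=(285,338,152,208),f3=(335,385,270,322),col=(245,285,190,235)).items():
    P=W[v0:v1,u0:u1].reshape(-1,3); P=P[P[:,2]>.01]
    print(nm,P[:,2].max().round(4))
    for lo,hi in [(.012,.024),(.026,.036),(.036,.046),(.046,.055),(.055,.066),(.066,.075),(.095,.11)]:
        Q=P[(P[:,2]>lo)&(P[:,2]<hi)]
        if len(Q)>5:
            r=cv2.minAreaRect((Q[:,:2]*1000).astype(np.float32)); print(lo,hi,len(Q),np.round(Q.mean(0),4),np.round(r[0],1),np.round(r[1],1),round(r[2],1))
E
```

```text
[0.55029051 0.21716455 0.00250825] [ 7.34258665e-01 -3.63711939e-01 -1.11209298e-04]
fix 0.1083
0.012 0.024 1390 [ 0.51   -0.1456  0.0179] [ 513.  -146.8] [120.2 120.4] 74.1
0.026 0.036 151 [ 0.5123 -0.1418  0.0297] [ 509.5 -143. ] [65.4 99.7] 36.1
0.036 0.046 33 [ 0.5267 -0.1477  0.0425] [ 525.4 -142.8] [80.8 46.6] 2.9
0.046 0.055 133 [ 0.5103 -0.1437  0.0506] [ 512.8 -146.2] [53.  52.6] 89.0
0.055 0.066 13 [ 0.5055 -0.1381  0.0625] [ 506.6 -143.8] [39.7 27.3] 66.4
0.066 0.075 89 [ 0.5121 -0.142   0.07  ] [ 512.5 -145.5] [40.2 38.5] 39.8
0.095 0.11 98 [ 0.5104 -0.1466  0.1029] [ 509.8 -147.3] [22.9 29.2] 18.8
f2 0.0839
0.012 0.024 677 [0.6406 0.0236 0.0155] [642.6  24.4] [91.8 92.3] 64.9
0.026 0.036 42 [0.6449 0.0176 0.0316] [648.8  26. ] [56.2 49.2] 8.4
0.036 0.046 63 [0.6384 0.0241 0.0391] [641.4  25.3] [40.3 41. ] 86.6
0.046 0.055 37 [0.6388 0.0236 0.0521] [642.3  24.5] [30.  28.6] 32.9
0.055 0.066 22 [0.6391 0.024  0.0577] [641.9  23. ] [27.4 27.7] 61.4
0.066 0.075 11 [0.6349 0.0247 0.071 ] [635.9  23.7] [ 9.6 21. ] 0.7
f3 0.085
0.012 0.024 762 [ 0.3318 -0.1048  0.0155] [ 332.4 -105. ] [92.  91.8] 85.1
0.026 0.036 39 [ 0.3432 -0.0997  0.0315] [ 337.7 -106.9] [44.4 59.3] 52.0
0.036 0.046 85 [ 0.3328 -0.1041  0.0392] [ 333.1 -105.5] [40.5 41.4] 0.9
0.046 0.055 47 [ 0.3357 -0.1041  0.0522] [ 332.5 -104.5] [27.5 30.6] 0.4
0.055 0.066 19 [ 0.3322 -0.1018  0.0574] [ 331.1 -105. ] [25.7 27.9] 66.7
0.066 0.075 6 [ 0.3367 -0.0996  0.0733] [ 335.9 -100.4] [9.5 7.8] 33.7
col 0.0574
0.012 0.024 6 [0.536  0.1315 0.0126] [533.1 138.5] [23.8 57.4] 27.9
0.026 0.036 102 [0.5454 0.1452 0.0315] [542.9 144.3] [30.4 34.2] 87.9
0.036 0.046 50 [0.5533 0.143  0.0426] [549.2 148.6] [61.8 42.9] 18.0
0.046 0.055 161 [0.547  0.1439 0.0496] [549.9 146.6] [60.  47.9] 29.5
```

View pics/crop1.png

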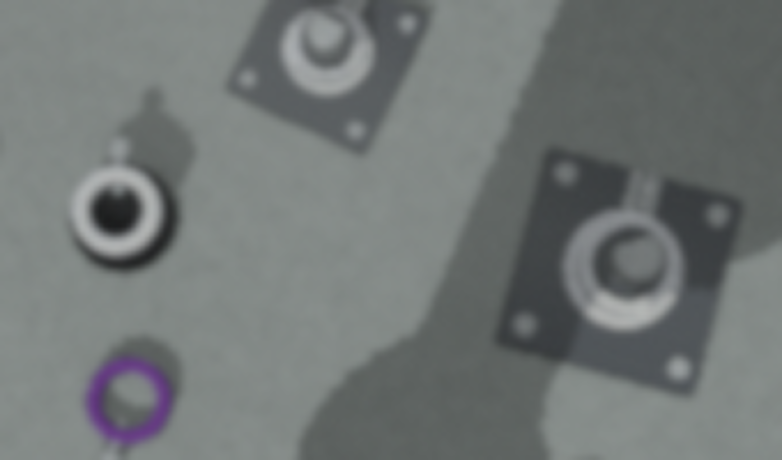

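The crop confirms it: the big plate with a blade towards the top of the picture (blade direction about -16° in world) has its shaft at about (0.512,-0.147). The aluminium collar sits at about (0.546,0.145) with its screw pointing up the picture. Next I move above the fixture for a close look at the flat.

jog_arm(plan=[[0.98,-0.71,0,0,0,0,1],[0.98,-0.71,0,0,0,0,1],[0.98,-0.71,0,0,0,0,1],[0.98,-0.71,0,0,0,0,1],[0.98,-0.71,0,0,0,0,1],[0.98,-0.71,0,0,0,0,1],[0.98,-0.71,0,0,0,0,1],[0.98,-0.71,0,0,0,0,1]])

```text
t: 0.9
tool_pos: [0.3207, -0.4271, 0.2307]
tool_rot: [-3.094, -0.539, 0.0]
contact_force: [-0.4, 0.1, 0.1]
opening: 0.0861
grip_force: 0.0
```

jog_arm(plan=[[0.98,-0.71,0,0,0,0,1],[0.98,-0.71,0,0,0,0,1],[0.98,-0.71,0,0,0,0,1],[0.98,-0.71,0,0,0,0,1],[0.98,-0.71,0,0,0,0,1],[0.98,-0.71,0,0,0,0,1],[0.98,-0.71,0,0,0,0,1],[0.98,-0.71,0,0,0,0,1]])

```text
t: 1.7
tool_pos: [0.4298, -0.2673, 0.2308]
tool_rot: [-3.094, -0.539, 0.001]
contact_force: [-0.2, -0.9, 0.3]
opening: 0.085
grip_force: 0.0
```

jog_arm(plan=[[0.98,-0.71,0,0,0,0,1],[0.98,-0.71,0,0,0,0,1],[0.98,-0.71,0,0,0,0,1],[0.98,-0.71,0,0,0,0,1],[0.98,-0.71,0,0,0,0,1],[0.98,-0.71,0,0,0,0,1],[0,0,0,0,0,0,1]])

```text
t: 2.4
tool_pos: [0.5121, -0.1465, 0.2307]
tool_rot: [-3.093, -0.544, 0.001]
contact_force: [-0.8, -0.3, 0.1]
opening: 0.0853
grip_force: 0.0
```

```bash
python3 - <<'E'
from h import *
im,d,W=cloud("wrist"); save("w1.png",im); np.savez("w1.npz",im=im,W=W)
print(ctrl.camera_info("wrist")); print(ctrl.get_obs()["tool_pos"],ctrl.get_obs()["tool_rot"])
E
```

```text
{'camera_matrix': array([[318.25786405,   0.        , 317.47548794],
       [  0.        , 318.25786405, 194.97799277],
       [  0.        ,   0.        ,   1.        ]]), 'T_tool_cam': array([[-1.60123020e-04, -9.64643094e-01, -2.63559624e-01,
         6.68933665e-02],
       [ 9.99999963e-01, -9.69402850e-05, -2.52733088e-04,
         3.38878519e-04],
       [ 2.18247683e-04, -2.63559655e-01,  9.64643074e-01,
        -1.42920756e-01],
       [ 0.00000000e+00,  0.00000000e+00,  0.00000000e+00,
         1.00000000e+00]])}
[ 0.51151792 -0.14755287  0.23072949] [-3.09404353e+00 -5.42374728e-01  1.76943535e-03]
```

View pics/w1.png

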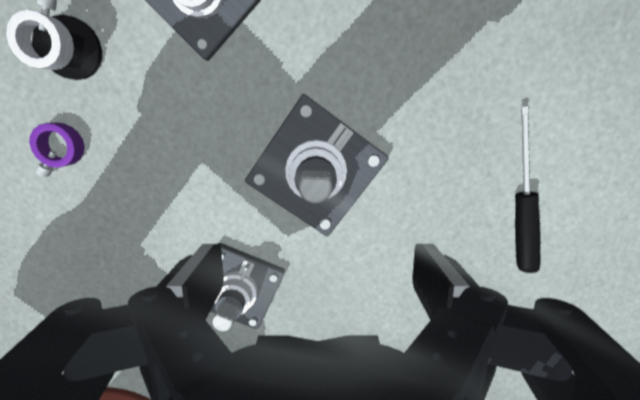

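The wrist view shows the plate at (318,165) with the shaft at (316,180), the blade at (342,135), and the collar at (40,40). I'll fit these from depth.

```bash
python3 - <<'E'
from h import *
z=np.load("w1.npz"); im,W=z["im"],z["W"]
c=np.array([.5115,-.147])
r=np.linalg.norm(W[...,:2]-c,axis=-1); M=(r<.1)
Z=W[...,2]
for lo,hi,rr in [(.015,.021,.1),(.048,.052,.03),(.067,.073,.023),(.099,.107,.02)]:
    Q=W[M&(Z>lo)&(Z<hi)&(r<rr)]; b=cv2.minAreaRect((Q[:,:2]*1000).astype(np.float32)); print(lo,len(Q),Q.mean(0).round(4),np.round(b[0],1),np.round(b[1],1),round(b[2],1),cv2.minEnclosingCircle((Q[:,:2]*1000).astype(np.float32)))
# blade
Q=W[(Z>.036)&(Z<.045)&(r>.036)&(r<.06)]; print("blade",len(Q),Q.mean(0) if len(Q) else 0)
# shaft wall
Q=W[(Z>.074)&(Z<.1)&(r<.02)]; print("wall",len(Q))
for k in range(len(Q)//25+1): pass
a=np.degrees(np.arctan2(Q[:,1]-c[1],Q[:,0]-c[0])); rq=np.hypot(*(Q[:,:2]-c).T)
for b0 in range(-180,180,15):
    s=(a>=b0)&(a<b0+15)
    if s.sum()>3: print(b0,s.sum(),rq[s].mean().round(4))
T=W[(Z>.099)&(Z<.107)&(r<.02)]; a=np.degrees(np.arctan2(T[:,1]-c[1],T[:,0]-c[0])); rq=np.hypot(*(T[:,:2]-c).T)
print("top",[(b0,rq[(a>=b0)&(a<b0+15)].max().round(4)) for b0 in range(-180,180,15) if ((a>=b0)&(a<b0+15)).any()])
cc=np.array([.546,.145]);r2=np.linalg.norm(W[...,:2]-cc,axis=-1)
Q=W[(Z>.044)&(Z<.056)&(r2<.05)]; print("col",len(Q),Q[:,2].max(),cv2.minEnclosingCircle((Q[:,:2]*1000).astype(np.float32)))
save("c2.png",cv2.resize(im[90:250,220:420],None,fx=3.7,fy=3.7,interpolation=cv2.INTER_CUBIC))
E
```

```text
0.015 7155 [ 0.5143 -0.142   0.0181] [ 511.6 -144.4] [119.9 119.9] 74.3 ((512.0133056640625, -144.3805389404297), 82.80510711669922)
0.048 678 [ 0.5209 -0.1415  0.0502] [ 513.8 -143.9] [50.7 54.9] 15.4 ((511.69647216796875, -144.30828857421875), 27.759401321411133)
0.067 549 [ 0.5205 -0.1417  0.0702] [ 515.7 -143.5] [32.8 40.5] 16.3 ((511.81536865234375, -144.3634033203125), 20.750898361206055)
0.099 760 [ 0.5106 -0.1447  0.1036] [ 508.8 -145. ] [23.9 29.2] 18.2 ((511.233154296875, -144.58279418945312), 14.997869491577148)
blade 108 [ 0.55686802 -0.1568039   0.04170009]
wall 172
-45 6 0.0134
-30 22 0.0128
-15 22 0.0111
0 18 0.01
15 18 0.0099
30 18 0.0106
45 23 0.012
60 33 0.0151
75 10 0.0174
top [(-180, np.float64(0.0137)), (-165, np.float64(0.0133)), (-150, np.float64(0.0128)), (-135, np.float64(0.0125)), (-120, np.float64(0.0126)), (-105, np.float64(0.0124)), (-90, np.float64(0.0122)), (-75, np.float64(0.0118)), (-60, np.float64(0.0124)), (-45, np.float64(0.0132)), (-30, np.float64(0.0135)), (-15, np.float64(0.0115)), (0, np.float64(0.0098)), (15, np.float64(0.01)), (30, np.float64(0.0105)), (45, np.float64(0.0132)), (60, np.float64(0.0172)), (75, np.float64(0.0173)), (90, np.float64(0.0174)), (105, np.float64(0.0174)), (120, np.float64(0.0169)), (135, np.float64(0.016)), (150, np.float64(0.0155)), (165, np.float64(0.0154))]
col 1887 0.05256453922784071 ((550.0482177734375, 144.85263061523438), 31.549224853515625)
```

View pics/c2.png

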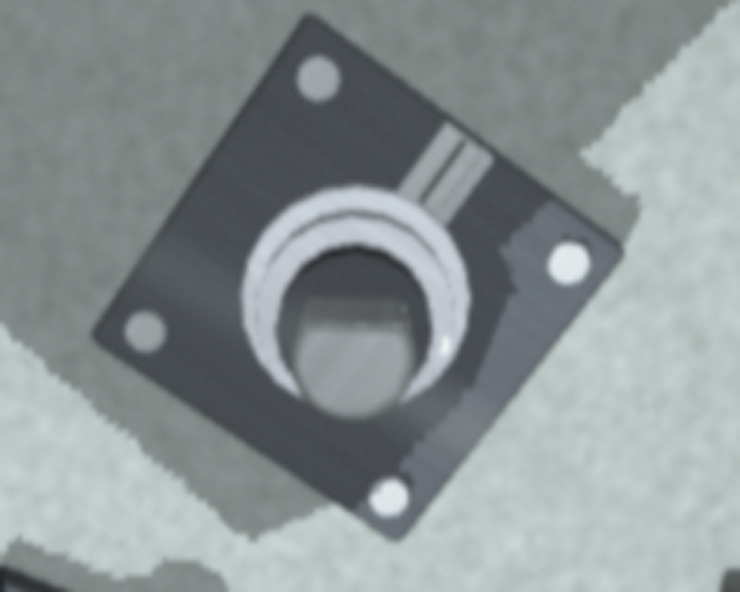

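Shaft axis is about (0.512,-0.145) and the flat normal points at about +18.5°. The blade is at -15.8°, so the shaft is at about 0.60 rad, which is in range. I turn the tool so that the fingers close along the flat's normal, then re-measure.

jog_arm(plan=[[0,0,0,0,0,-0.179,1],[0,0,0,0,0,-0.179,1],[0,0,0,0,0,-0.179,1],[0,0,0,0,0,-0.179,1],[0,0,0,0,0,-0.179,1],[0,0,0,0,0,-0.179,1],[0,0,0,0,0,-0.179,1],[0,0,0,0,0,-0.179,1]])

```text
t: 3.25
tool_pos: [0.5107, -0.1494, 0.231]
tool_rot: [-2.326, -2.111, 0.001]
contact_force: [-0.4, 0.8, -0.3]
opening: 0.0855
grip_force: 0.0
```

jog_arm(plan=[[0,0,0.5,0,0,-0.179,1],[0,0,0.5,0,0,-0.179,1],[0,0,0.5,0,0,-0.179,1],[0,0,0,0,0,0,1]])

```text
t: 3.65
tool_pos: [0.5099, -0.1489, 0.1993]
tool_rot: [-1.838, -2.543, 0.002]
contact_force: [0.0, 0.1, 0.1]
opening: 0.0857
grip_force: 0.0
```

```bash
cat >> h.py <<'E'
def fit(W,c=(.512,-.145)):
    c=np.array(c); r=np.linalg.norm(W[...,:2]-c,axis=-1); Z=W[...,2]; f=lambda Q:(Q[:,:2]*1000).astype(np.float32)
    for lo,hi,rr in [(.015,.021,.095),(.048,.052,.032),(.067,.073,.025),(.099,.107,.018)]:
        Q=W[(Z>lo)&(Z<hi)&(r<rr)]
        if len(Q)>5:
            b=cv2.minAreaRect(f(Q)); e=cv2.minEnclosingCircle(f(Q)); print(lo,len(Q),np.round(b[0],1),np.round(b[1],1),round(b[2],1),"circ",np.round(e[0],1),round(e[1],1))
def pose():
    o=ctrl.get_obs(); R=cv2.Rodrigues(np.array(o["tool_rot"],float))[0]
    print("t",o["t"],"tcp",np.round(o["tool_pos"],4),"yang",np.degrees(np.arctan2(R[1,1],R[0,1])).round(2),"z",R[:,2].round(4),"F",np.round(o["contact_force"],1),"open",round(o["opening"],4),"grip",o["grip_force"],"q6",o["q"][5].round(2)); return np.array(o["tool_pos"]),R
E
python3 - <<'E'
from h import *
pose(); im,d,W=cloud("wrist"); fit(W)
E
```

```text
t 3.65 tcp [ 0.5099 -0.1489  0.1993] yang 18.28 z [-0.0036  0.0011 -1.    ] F [0.  0.1 0.1] open 0.0857 grip 0.0 q6 -0.74
0.015 8610 [ 511.  -144.1] [119.9 119.9] 74.3 circ [ 510.7 -144.1] 82.6
0.048 827 [ 510.5 -142. ] [55.3 50.8] 14.9 circ [ 511.  -144.2] 27.9
0.067 701 [ 510.5 -141.1] [41.1 35.1] 8.7 circ [ 510.9 -143.9] 20.8
0.099 973 [ 508.2 -145.2] [23.6 30.2] 18.9 circ [ 511.1 -144.2] 15.2
```

jog_arm(plan=[[0.19,0,0.8,0,0,0,1],[0,0,0.9,0,0,0,0.6],[0,0,0.9,0,0,0,0.2],[0,0,0.9,0,0,0,0.0],[0,0,0.9,0,0,0,-0.1],[0,0,0.9,0,0,0,-0.1],[0,0,0.8,0,0,0,-0.1],[0,0,0,0,0,0,-0.1]], grip_force=30)

```text
t: 4.5
tool_pos: [0.508, -0.1439, 0.0761]
tool_rot: [-1.837, -2.541, 0.002]
contact_force: [-0.4, -0.5, 0.3]
opening: 0.0381
grip_force: 0.0
```

```bash
python3 -c "
from h import *
pose()"
```

```text
t 4.5 tcp [ 0.508  -0.1439  0.0761] yang 18.27 z [-0.0052  0.0022 -1.    ] F [-0.4 -0.5  0.3] open 0.0381 grip 0.0 q6 -0.74
```

jog_arm(plan=[[0,0,0,0,0,0,-0.4],[0,0,0,0,0,0,-0.5],[0,0,0,0,0,0,-0.6],[0,0,0,0,0,0,-0.6],[0,0,0,0,0,0,-0.6]])

```text
t: 5.0
tool_pos: [0.508, -0.1451, 0.079]
tool_rot: [-1.836, -2.544, 0.006]
contact_force: [-7.7, -1.5, -2.0]
opening: 0.0229
grip_force: 31.1
```

```bash
python3 -c "
from h import *
pose();print(ctrl.get_obs()['wrist_torque'])"
```

```text
t 5.0 tcp [ 0.508  -0.1451  0.079 ] yang 18.34 z [-5.7e-03 -6.0e-04 -1.0e+00] F [-7.7 -1.5 -2. ] open 0.0229 grip 31.13327332539484 q6 -0.74
[-0.24738604  1.17703012  0.04426034]
```

Opening 23 mm with 31 N means the pads are square across the flat. Now I turn the shaft 34° clockwise about its axis.

jog_arm(plan=[[0.011,-0.03,0,0,0,0.095,-0.6],[0.011,0,0,0,0,0.095,-0.6],[0.011,0,0,0,0,0.095,-0.6],[0.011,0,0,0,0,0.095,-0.6],[0.011,0,0,0,0,0.095,-0.6],[0.011,0,0,0,0,0.095,-0.6],[0.011,0,0,0,0,0.095,-0.6],[0.011,0,0,0,0,0.095,-0.6]])

```text
t: 5.8
tool_pos: [0.5081, -0.1434, 0.079]
tool_rot: [-2.508, -1.889, 0.005]
contact_force: [-3.1, -2.0, -2.2]
opening: 0.023
grip_force: 31.3
```

jog_arm(plan=[[0,0,0,0,0,0,-0.6],[0,0,0,0,0,0,-0.6],[0,0,0,0,0,0,-0.6]])

```text
t: 6.1
tool_pos: [0.5081, -0.1434, 0.079]
tool_rot: [-2.504, -1.894, 0.005]
contact_force: [-5.4, -2.2, -2.0]
opening: 0.023
grip_force: 31.3
```

```bash
python3 - <<'E'
from h import *
pose();print(ctrl.get_obs()['wrist_torque'])
im,d,W=cloud("wrist"); save("w3.png",im); fit(W)
E
```

```text
t 6.1 tcp [ 0.5081 -0.1434  0.079 ] yang -15.78 z [-3.8e-03 -2.0e-04 -1.0e+00] F [-5.4 -2.2 -2. ] open 0.023 grip 31.300400239415467 q6 -0.14
[-0.21865608  1.05286403 -0.08263366]
0.015 14950 [ 511.3 -144. ] [119.  119.9] 74.3 circ [ 512.4 -142.3] 81.8
0.048 1844 [ 514.6 -134.5] [34.9 55.4] 70.6 circ [ 511.3 -144.1] 27.9
0.067 1250 [ 514.8 -134. ] [19.9 40.3] 72.5 circ [ 512.6 -141.1] 20.3
0.099 3401 [ 510.1 -142.5] [31.4 29.5] 49.3 circ [ 512.  -144.9] 18.0
```

View pics/w3.png

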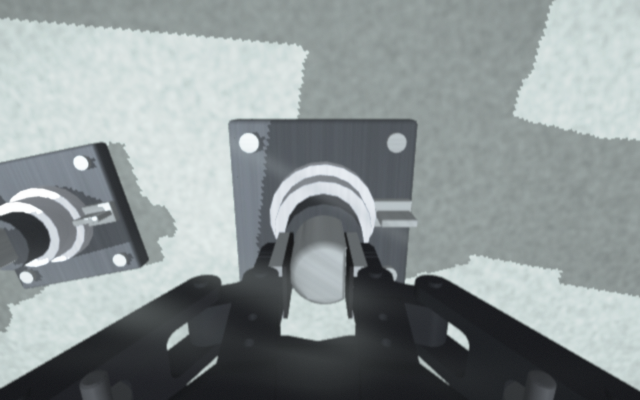

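The picture shows the pads at (288,265) and (355,262) square across the flat, with the blade at (395,215) off to the side they face, so the flat points to the blade. The axis by touch is (0.511,-0.144), which agrees with vision. Now I release, lift and go over the collar.

jog_arm(plan=[[0,0,0,0,0,0,0.2],[0,0,0,0,0,0,0.4],[0,0,0,0,0,0,0.6],[0,0,-1,0,0,0,1],[0,0,-1,0,0,0,1],[0,0,-1,0,0,0,1],[0,0,-1,0,0,0,1],[0,0,-1,0,0,0,1]])

```text
t: 6.95
tool_pos: [0.5102, -0.1433, 0.181]
tool_rot: [2.505, 1.894, 0.002]
contact_force: [0.7, -0.8, 0.2]
opening: 0.0854
grip_force: 0.0
```

jog_arm(plan=[[0,0,-1,0,0,0,1],[0,0,0,0,0,0,1]])

```text
t: 7.15
tool_pos: [0.512, -0.1441, 0.2037]
tool_rot: [2.5, 1.89, 0.007]
contact_force: [-0.3, -0.2, 0.7]
opening: 0.0854
grip_force: 0.0
```

```bash
python3 - <<'E'
from h import *
pose(); im,d,W=cloud("wrist"); fit(W)
E
```

```text
t 7.15 tcp [ 0.512  -0.1441  0.2037] yang -15.81 z [ 0.0076 -0.0031 -1.    ] F [-0.3 -0.2  0.7] open 0.0854 grip 0.0 q6 -0.14
0.015 8288 [ 511.2 -144. ] [119.6 120. ] 74.2 circ [ 511.3 -143.6] 82.7
0.048 792 [ 512.4 -142. ] [50.6 54.9] 67.8 circ [ 511.3 -143.9] 27.8
0.067 687 [ 512.9 -141.2] [34.6 41.3] 62.6 circ [ 511.4 -144. ] 20.8
0.099 928 [ 508.4 -143.2] [29.6 23.4] 74.5 circ [ 511.  -143.9] 15.1
```

jog_arm(plan=[[0.96,-0.147,0,0,0,0,1],[0.96,-0.147,0,0,0,0,1],[0.96,-0.147,0,0,0,0,1],[0.96,-0.147,0,0,0,0,1],[0.96,-0.147,0,0,0,0,1],[0.96,-0.147,0,0,0,0,1],[0.96,-0.147,0,0,0,0,1],[0.96,-0.147,0,0,0,0,1]])

```text
t: 8.0
tool_pos: [0.5283, 0.0118, 0.1975]
tool_rot: [-2.505, -1.893, 0.002]
contact_force: [-0.3, 0.0, 0.3]
opening: 0.0854
grip_force: 0.0
```

jog_arm(plan=[[0.96,-0.147,0,0,0,0,1],[0.96,-0.147,0,0,0,0,1],[0.96,-0.147,0,0,0,0,1],[0.96,-0.147,0,0,0,0,1],[0.96,-0.147,0,0,0,0,1],[0.96,-0.147,0,0,0,0,1],[0.96,-0.147,0,0,0,0,1],[0,0,0,0,0,0,1]])

```text
t: 8.8
tool_pos: [0.5451, 0.1475, 0.1975]
tool_rot: [-2.503, -1.897, 0.003]
contact_force: [-1.1, 0.2, -0.0]
opening: 0.0856
grip_force: 0.0
```

```bash
cat >> h.py <<'E'
def fitcol(W,c,zt):
    r=np.linalg.norm(W[...,:2]-np.array(c),axis=-1); Z=W[...,2]
    Q=W[(Z>zt-.0025)&(Z<zt+.003)&(r<.034)][:,:2]
    e=cv2.minEnclosingCircle((Q*1000).astype(np.float32)); c=np.array(e[0])/1000
    S=W[(Z>zt-.012)&(Z<zt+.003)]; rs=np.linalg.norm(S[:,:2]-c,axis=1); S=S[(rs>.0285)&(rs<.044)]
    m=S.mean(0); a=np.degrees(np.arctan2(m[1]-c[1],m[0]-c[0]))
    print("col",len(Q),np.round(e[0],1),round(e[1],1),"screw",len(S),m.round(4),"ang",a.round(1))
E
python3 - <<'E'
from h import *
pose(); im,d,W=cloud("wrist"); save("w4.png",im); np.savez("w4.npz",im=im,W=W)
fitcol(W,(.5455,.145),.05); fitcol(W,(.5455,.145),.058)
E
```

```text
t 8.8 tcp [0.5451 0.1475 0.1975] yang -15.69 z [-2.3e-03  3.0e-04 -1.0e+00] F [-1.1  0.2 -0. ] open 0.0856 grip 0.0 q6 0.41
col 1226 [548.9 146.1] 30.5 screw 175 [0.5573 0.1493 0.0475] ang 20.7
col 0 [0. 0.] 0.0 screw 0 [nan nan nan] ang nanh.py:28: RuntimeWarning: Mean of empty slice.
  m=S.mean(0); a=np.degrees(np.arctan2(m[1]-c[1],m[0]-c[0]))
  ret = um.true_divide(
```

View pics/w4.png

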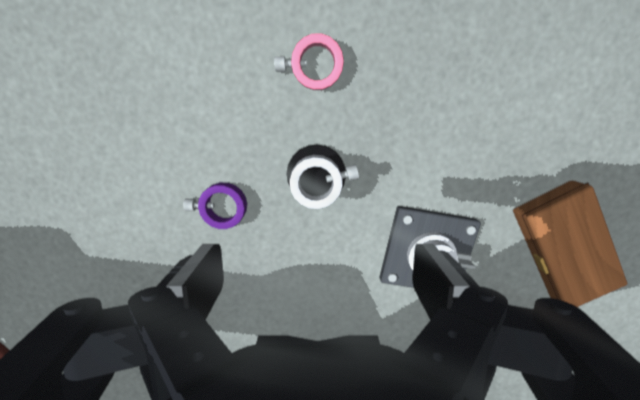

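The collar (bare aluminium on the black riser) is at (316,181) with its screw at (350,173). The pink ring (318,62) and the purple one (222,206) are left alone. I'll refine the fit without the screw.

```bash
python3 - <<'E'
from h import *
from scipy.optimize import least_squares
z=np.load("w4.npz"); im,W=z["im"],z["W"]; Z=W[...,2]
c=np.array([.5455,.145])
for k in range(6):
    r=np.linalg.norm(W[...,:2]-c,axis=-1); Q=W[(Z>.046)&(Z<.054)&(r<.0262)&(r>.014)][:,:2]
    # top face annulus centre: fit outer edge per angle
    a=np.arctan2(*(Q-c).T[::-1]); rr=np.linalg.norm(Q-c,axis=1); b=(a//np.radians(10)).astype(int)
    E=np.array([Q[b==i][np.argmax(rr[b==i])] for i in np.unique(b)])
    s=least_squares(lambda p:np.linalg.norm(E-p[:2],axis=1)-p[2],[*c,.025],loss="soft_l1",f_scale=5e-4).x; c=s[:2]
print(s, "top z",np.nanmedian(Z[(r<.024)&(r>.018)]))
r=np.linalg.norm(W[...,:2]-c,axis=-1)
S=W[(Z>.036)&(Z<.056)&(r>.029)&(r<.042)]; m=S.mean(0); print(len(S),m,np.linalg.norm(m[:2]-c),np.degrees(np.arctan2(*(m[:2]-c)[::-1])))
rect=cv2.minAreaRect((S[:,:2]*1000).astype(np.float32)); print(rect)
E
```

```text
[0.54315212 0.14698999 0.02460049] top z 0.27935479406443875
168 [0.57848961 0.14713609 0.04613337] 0.03533779240620828 0.23688188604470928
((578.1967163085938, 146.4272918701172), (13.410240173339844, 11.687313079833984), 88.36918640136719)
```

jog_arm(plan=[[0,0,0,0,0,0.183,1],[0,0,0,0,0,0.183,1],[0,0,0,0,0,0.183,1],[0,0,0,0,0,0.183,1],[0,0,0,0,0,0.183,1],[0,0,0,0,0,0.183,1],[0,0,0,0,0,0.183,1],[0,0,0,0,0,0.183,1]])

```text
t: 9.65
tool_pos: [0.5454, 0.1447, 0.1984]
tool_rot: [3.134, 0.216, -0.002]
contact_force: [-0.6, -0.8, -0.2]
opening: 0.0856
grip_force: 0.0
```

jog_arm(plan=[[0,0,0,0,0,0.183,1],[0,0,0,0,0,0,1],[0,0,0,0,0,0,1]])

```text
t: 9.95
tool_pos: [0.5455, 0.1451, 0.1987]
tool_rot: [3.141, 0.005, -0.001]
contact_force: [0.4, -0.3, 0.2]
opening: 0.085
grip_force: 0.0
```

```bash
cat >> h.py <<'E'
def col2(W,c,zt):
    from scipy.optimize import least_squares
    c=np.array(c); Z=W[...,2]
    for k in range(6):
        r=np.linalg.norm(W[...,:2]-c,axis=-1); Q=W[(Z>zt-.004)&(Z<zt+.004)&(r<.0262)&(r>.014)][:,:2]
        a=np.arctan2(*(Q-c).T[::-1]); rr=np.linalg.norm(Q-c,axis=1); b=(a//np.radians(10)).astype(int)
        E=np.array([Q[b==i][np.argmax(rr[b==i])] for i in np.unique(b)])
        s=least_squares(lambda p:np.linalg.norm(E-p[:2],axis=1)-p[2],[*c,.025],loss="soft_l1",f_scale=5e-4).x; c=s[:2]
    r=np.linalg.norm(W[...,:2]-c,axis=-1)
    S=W[(Z>zt-.014)&(Z<zt+.006)&(r>.029)&(r<.042)]; m=S.mean(0)
    k=(Z>zt-.006)&(Z<zt+.006)&(r<.024)&(r>.018)
    print("ctr",s.round(4),"ztop",np.median(Z[k]).round(4),"screw",len(S),np.degrees(np.arctan2(*(m[:2]-c)[::-1])).round(1),m.round(3))
E
python3 - <<'E'
from h import *
pose(); im,d,W=cloud("wrist"); col2(W,(.544,.146),.05)
E
```

```text
t 9.95 tcp [0.5455 0.1451 0.1987] yang -89.82 z [-8.e-04 -3.e-04 -1.e+00] F [ 0.4 -0.3  0.2] open 0.085 grip 0.0 q6 1.7
ctr [0.5436 0.1464 0.0246] ztop 0.0502 screw 186 -1.5 [0.58  0.146 0.046]
```

jog_arm(plan=[[-0.1,-0.08,0.9,0,0,0.013,1],[0,0,0.9,0,0,0,1],[0,0,0.9,0,0,0,1],[0,0,0.9,0,0,0,1],[0,0,0.9,0,0,0,1],[0,0,0.9,0,0,0,1],[0,0,0.9,0,0,0,1],[0,0,0,0,0,0,1]])

```text
t: 10.8
tool_pos: [0.5414, 0.1469, 0.0701]
tool_rot: [3.141, -0.013, -0.009]
contact_force: [-0.8, 0.5, -0.7]
opening: 0.0851
grip_force: 0.0
```

jog_arm(plan=[[0,0,0.8,0,0,0,1],[0,0,0.8,0,0,0,1],[0,0,0.8,0,0,0,1],[0,0,0,0,0,0,0.6],[0,0,0,0,0,0,0.4]], grip_force=30)

```text
t: 11.3
tool_pos: [0.5433, 0.1474, 0.0245]
tool_rot: [3.141, -0.015, -0.002]
contact_force: [0.0, -0.1, -0.2]
opening: 0.0603
grip_force: 0.0
```

```bash
python3 -c "
from h import *
pose();im,d,W=cloud('wrist'); col2(W,(.544,.146),.05)"
```

```text
t 11.3 tcp [0.5433 0.1474 0.0245] yang -90.53 z [-1.5e-03 -2.0e-04 -1.0e+00] F [ 0.  -0.1 -0.2] open 0.0603 grip 0.0 q6 1.71
ctr [0.5434 0.1464 0.0248] ztop 0.0502 screw 2943 -3.2 [0.559 0.145 0.046]
```

jog_arm(plan=[[0,0.04,0,0,0,0,0.2],[0,0,0,0,0,0,0.1],[0,0,0,0,0,0,-0.1],[0,0,0,0,0,0,-0.1],[0,0,0,0,0,0,-0.1]], grip_force=60)

```text
t: 11.85
tool_pos: [0.5449, 0.1467, 0.0268]
tool_rot: [-3.141, 0.015, -0.004]
contact_force: [-0.7, -0.5, 6.4]
opening: 0.0486
grip_force: 62.0
```

jog_arm(plan=[[0,0,-0.5,0,0,0,-0.1],[0,0,-1,0,0,0,-0.1],[0,0,-1,0,0,0,-0.1],[0,0,-1,0,0,0,-0.1],[0,0,-1,0,0,0,-0.1],[0,0,-1,0,0,0,-0.1],[0,0,-0.5,0,0,0,-0.1],[0,0,0,0,0,0,-0.1]])

```text
t: 12.65
tool_pos: [0.5448, 0.1468, 0.1472]
tool_rot: [-3.141, 0.015, -0.005]
contact_force: [0.1, 0.9, -1.6]
opening: 0.0483
grip_force: 62.1
```

```bash
python3 - <<'E'
from h import *
p,R=pose();im,d,W=cloud('wrist'); col2(W,p[:2],p[2]+.026); save("w5.png",im); np.savez("w5.npz",W=W,im=im)
E
```

```text
t 12.65 tcp [0.5448 0.1468 0.1472] yang -90.54 z [ 3.4e-03  5.0e-04 -1.0e+00] F [ 0.1  0.9 -1.6] open 0.0483 grip 62.06102192401886 q6 1.71
ctr [0.5437 0.1466 0.0248] ztop 0.1706 screw 1904 -1.6 [0.567 0.146 0.168]
```

View pics/w5.png

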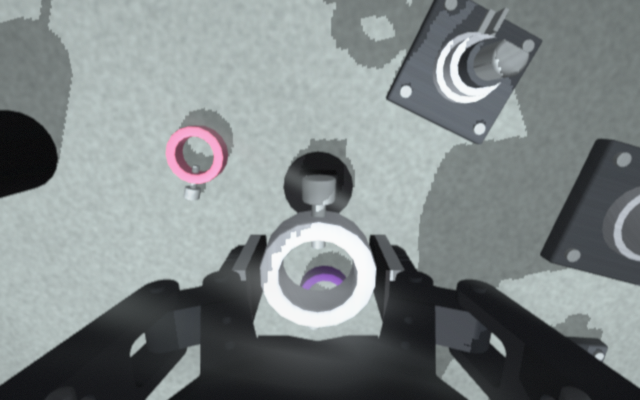

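The collar is held upright at ring centre (318,272). Its screw head at (319,185) lies along tool x, and the collar middle is 14 mm above the TCP. I carry it over the shaft.

jog_arm(plan=[[-0.1,0.6,0,0,0,0,-0.1],[-0.1,0.98,0,0,0,0,-0.1],[-0.1,1,0,0,0,0,-0.1],[-0.1,1,0,0,0,0,-0.1],[-0.1,1,0,0,0,0,-0.1],[-0.1,1,0,0,0,0,-0.1],[-0.1,1,0,0,0,0,-0.1],[-0.1,1,0,0,0,0,-0.1]])

```text
t: 13.5
tool_pos: [0.5249, -0.0062, 0.1435]
tool_rot: [-3.141, 0.015, 0.005]
contact_force: [0.2, -0.2, -0.9]
opening: 0.0484
grip_force: 62.1
```

jog_arm(plan=[[-0.1,1,0,0,0,0,-0.1],[-0.1,1,0,0,0,0,-0.1],[-0.1,1,0,0,0,0,-0.1],[-0.1,1,0,0,0,0,-0.1],[-0.1,1,0,0,0,0,-0.1],[-0.1,1,0,0,0,0,-0.1],[0,1,0,0,0,0,-0.1],[0,0,0,0,0,0,-0.1]])

```text
t: 14.3
tool_pos: [0.5117, -0.1467, 0.1438]
tool_rot: [-3.141, 0.02, 0.004]
contact_force: [0.0, 1.1, -1.9]
opening: 0.0484
grip_force: 62.1
```

jog_arm(plan=[[0,0,0,0,0,0.113,-0.1],[0,0,0,0,0,0.113,-0.1],[0,0,0,0,0,0.113,-0.1],[0,0,0,0,0,0,-0.1],[0,0,0,0,0,0,-0.1]])

```text
t: 14.8
tool_pos: [0.5124, -0.1443, 0.1445]
tool_rot: [-3.112, 0.428, 0.002]
contact_force: [-1.1, 0.3, 0.0]
opening: 0.0489
grip_force: 62.1
```

```bash
cat > chk.py <<'E'
from h import *
p,R=pose();im,d,W=cloud('wrist'); T=p-np.array([0.5111,-.1441,0]); print("tool err to axis (mm)",(R.T@T*1000).round(2)[:2])
col2(W,p[:2],p[2]+.0235); fit(W,(.511,-.144)); np.savez("w6.npz",W=W,im=im)
E
python3 chk.py
```

```text
t 14.8 tcp [ 0.5124 -0.1443  0.1445] yang -105.68 z [-1.4e-03  7.0e-04 -1.0e+00] F [-1.1  0.3  0. ] open 0.0489 grip 62.1222585439682 q6 1.43
tool err to axis (mm) [ 1.12 -0.25]
ctr [ 0.5116 -0.1442  0.0248] ztop 0.1678 screw 1847 -15.9 [ 0.535 -0.151  0.164]
0.015 9433 [ 511.4 -144.7] [120.  119.5] 74.3 circ [ 519.5 -146.5] 77.8
0.048 1109 [ 517.7 -146.6] [55.2 42.8] 73.6 circ [ 511.8 -144.8] 27.8
0.067 436 [ 516.  -146.2] [41. 24.] 72.3 circ [ 511.6 -144.9] 20.8
0.099 140 [ 509.3 -144. ] [27.7 23.2] 73.8 circ [ 511.5 -144.7] 15.0
```

Collar and shaft axes agree within 1 mm and the screw is at -15.9°, in line with the flat. I lower it in steps, watching the force.

jog_arm(plan=[[0,0.015,0.6,0,0,0,-0.1],[0,0,0.6,0,0,0,-0.1],[0,0,0.4,0,0,0,-0.1],[0,0,0.3,0,0,0,-0.1],[0,0,0.3,0,0,0,-0.1],[0,0,0.3,0,0,0,-0.1],[0,0,0,0,0,0,-0.1]])

```text
t: 15.55
tool_pos: [0.5124, -0.1448, 0.0943]
tool_rot: [-3.111, 0.432, 0.003]
contact_force: [0.4, -0.6, -0.9]
opening: 0.0486
grip_force: 62.1
```

```bash
python3 chk.py
```

```text
t 15.55 tcp [ 0.5124 -0.1448  0.0943] yang -105.79 z [-1.5e-03  7.0e-04 -1.0e+00] F [ 0.4 -0.6 -0.9] open 0.0486 grip 62.12455093860626 q6 1.43
tool err to axis (mm) [1.28 0.27]
ctr [ 0.5115 -0.1447  0.0249] ztop 0.1176 screw 1866 -16.2 [ 0.534 -0.151  0.114]
0.015 11882 [ 511.9 -144.9] [119.9 119.2] 74.4 circ [ 523.6 -148. ] 74.4
0.048 1063 [ 521.5 -147.7] [55.4 30.8] 74.4 circ [ 511.7 -144.8] 27.9
0.067 435 [ 524.5 -148.3] [38.3 11.1] 74.0 circ [ 519.4 -146.9] 19.2
0.099 2792 [ 507.4 -143.5] [32.6 26.7] 74.4 circ [ 509.7 -144.1] 16.4
```

jog_arm(plan=[[0,0,0.2,0,0,0,-0.1],[0,0,0.2,0,0,0,-0.1],[0,0,0.2,0,0,0,-0.1],[0,0,0.2,0,0,0,-0.1],[0,0,0,0,0,0,-0.1]])

```text
t: 16.1
tool_pos: [0.5124, -0.1448, 0.0784]
tool_rot: [-3.111, 0.432, 0.002]
contact_force: [-0.5, 0.2, -1.4]
opening: 0.0488
grip_force: 62.1
```

jog_arm(plan=[[0,0,0.2,0,0,0,-0.1],[0,0,0.2,0,0,0,-0.1],[0,0,0.15,0,0,0,-0.1],[0,0,0,0,0,0,-0.1]])

```text
t: 16.5
tool_pos: [0.5125, -0.1448, 0.0676]
tool_rot: [-3.111, 0.432, 0.002]
contact_force: [-0.0, 0.1, -1.2]
opening: 0.0485
grip_force: 62.1
```

Free fit over the flat. Next I press the sleeve about 7.5 mm (TCP to about 0.057).

jog_arm(plan=[[0,0,0.15,0,0,0,-0.1],[0,0,0.1,0,0,0,-0.1],[0,0,0.1,0,0,0,-0.1],[0,0,0.1,0,0,0,-0.1],[0,0,0.08,0,0,0,-0.1],[0,0,0,0,0,0,-0.1],[0,0,0,0,0,0,-0.1]])

```text
t: 17.2
tool_pos: [0.5133, -0.1451, 0.0586]
tool_rot: [3.112, -0.432, 0.001]
contact_force: [-3.5, 1.0, 6.9]
opening: 0.0486
grip_force: 62.7
```

```bash
python3 chk.py
```

```text
t 17.2 tcp [ 0.5133 -0.1451  0.0586] yang -105.79 z [ 4.e-04 -2.e-04 -1.e+00] F [-3.5  1.   6.9] open 0.0486 grip 62.69489228725433 q6 1.43
tool err to axis (mm) [2.42 0.4 ]
ctr [ 0.5122 -0.145   0.025 ] ztop 0.082 screw 1877 -16.3 [ 0.535 -0.152  0.078]
0.015 14857 [ 511.8 -144.8] [120.  118.6] 74.2 circ [ 519.4 -147. ] 77.4
0.048 1208 [ 525.4 -148.6] [53.7 24.6] 75.6 circ [ 518.3 -146.8] 26.9
0.067 284 [ 515.7 -142.3] [41.  22.6] 48.5 circ [ 514.5 -141.4] 20.8
0.099 4164 [ 510.  -144.1] [29.9 22.5] 74.9 circ [ 511.3 -144.6] 15.3
```

jog_arm(plan=[[-0.03,0,0.08,0,0,0,-0.1],[0,0,0.03,0,0,0,-0.1],[0,0,0,0,0,0,-0.1],[0,0,0,0,0,0,-0.1],[0,0,0,0,0,0,-0.1]])

```text
t: 17.75
tool_pos: [0.5133, -0.1452, 0.057]
tool_rot: [3.111, -0.432, 0.003]
contact_force: [-3.3, 0.3, 8.3]
opening: 0.0483
grip_force: 62.8
```

```bash
python3 chk.py
```

```text
t 17.75 tcp [ 0.5133 -0.1452  0.057 ] yang -105.8 z [ 1.7e-03 -6.0e-04 -1.0e+00] F [-3.3  0.3  8.3] open 0.0483 grip 62.80598223209381 q6 1.43
tool err to axis (mm) [2.5  0.44]
ctr [ 0.5122 -0.145   0.0249] ztop 0.0804 screw 1861 -16.6 [ 0.535 -0.152  0.077]
0.015 15133 [ 511.8 -144.8] [119.9 118.9] 74.2 circ [ 519.1 -147.2] 77.6
0.048 1164 [ 525.8 -148.6] [52.8 23.6] 74.1 circ [ 518.9 -146.6] 26.4
0.067 369 [ 517.2 -142.6] [41.6 18.9] 65.5 circ [ 514.4 -141.4] 20.9
0.099 4116 [ 510.8 -144.6] [29.8 20.5] 75.0 circ [ 511.4 -144.6] 15.2
```

Collar mid is at about 0.0714 m, the sleeve is down about 7.5 mm (9.5 N pushing back), the collar is about 1 mm off the axis, and the screw and flat are aligned. I hand in.

```bash
python3 -c "
from station import ctrl
print(ctrl.finish_job())"
```

```text
the job is handed in; nothing more can be done
None
```

Handed in at 17.8 s, verdict not shown: I turned the shaft flat to the blade by finger grip, and the gripped collar is on the shaft with its screw over the flat, holding the sleeve down about 7 mm by my measurements.

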